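# Put the dotting stick away in its leaning tube

## Task

Take the slim straight dotting stick (not the ball-headed dabber beside it) out of the wooden drying block and put it, tapered end down, into the leaning storage tube. Push it fully home against the stiff follower inside, until its end is flush with the tube's rim, and only then swing the tube's flip cap shut over it. Leave the dabber, the little horse, the pot and the bottle where they stand.

Things in the scene. Friction and masses are not known exactly. Their poses are not given: they have to be found in the camera images.
- stick: The slim dotting stick: plain turned light wood, straight round rod 14 mm in diameter and 130 mm long, the lowest 8 mm tapering to 9 mm. It starts upright in one of the two holes of the drying block, 40 mm deep in it, 90 mm showing. Origin at the centre of its tapered lower end; its z axis runs up along the rod.
- stick_top (a point): Centre of the stick's flat upper end, 130 mm from the tapered end.
- dabber: The dabber, which stays put: same light wood and 14 mm shank, but with a ball head 34 mm in diameter on top; 128 mm long. It stands in the other hole of the block. Origin at the centre of its lower end, z up.
- block: Drying block, fixed: medium brown wood, 70 x 150 x 50 mm (x, y, z). Two holes 17 mm in diameter and 40 mm deep in its top, at y = -40 and +40 mm in its own frame. Origin at the centre of its underside.
- rack: Tube stand, fixed: medium brown wood, base 125 x 100 x 14 mm, with two upright cheeks that hold the tube between them and end about 50 mm below its mouth. Origin at the centre of its underside.
- tube: Storage tube, fixed in the stand: bare aluminium, leaning 30 degrees from vertical with its mouth towards the robot's side. Outside diameter 34 mm, bore 20 mm. Origin at the centre of the open mouth, level with the rim (about 152 mm above the table); its z axis points out of the mouth along the bore, its y axis towards the cap's hinge.
- follower (a joint): Stiff sliding follower hidden in the bore, on which the stick comes to stand: its top lies 60 mm below the rim at 0 and 130 mm at its stop at 0.070 (m); starts at 0 to 0.020. About 3 N moves it and it stays where it is pushed. At its stop the stick's end is flush with the rim.
- cap (a joint): Angle of the tube's flip cap in rad: 0 shut, 1.7 to 2.1 open at the start, 2.2 its stop. The hinge line is parallel to the tube's x axis through (0, 24, 4) mm in the tube's frame. Open, the cap sticks up beside the mouth on the +y side. The light stiff hinge stays where it is left; closed fingers can push the cap over and press it down.
- cap_tab (a point): Point on the cap's outer face (the top when shut), on its thumb tab, 55 mm from the hinge. The cap is an aluminium plate 5 mm thick, 38 mm wide, reaching 46 mm from the hinge; the tab, 20 mm wide, goes on to 59 mm. Shut, it lies towards the tube's -y side, underside 4 mm above the rim, top 9 mm.
- horse: Bystander: red wooden horse, about 90 mm long, 30 mm wide and 125 mm tall. Origin at the centre of its underside.
- pot: Bystander: white paint pot, 48 mm in diameter, 50 mm tall. Origin at the centre of its underside.
- bottle: Bystander: white plastic bottle, 60 mm in diameter, 130 mm tall. Origin at the centre of its underside.
There are look-alikes about, which are no part of the job. Leave any pink or white look-alike of the rack alone.

How it is judged:
By the outcome, as a careful person would: the job done as asked, in the order asked, and still so for the second after the job is handed in, with the robot touching nothing.
It also fails if it takes over 54 s, if anything falls off the work surface, if the arm or the gripper's body presses on something with over 40 N, if the wrist force passes 120 N, or if a joint passes its speed limit or range.

## Robot

A 6-joint arm with a two-finger parallel gripper is mounted at the origin on the work surface. World frame = base frame: x ahead of the robot, y to its left, z up, the work surface at z = 0. Lengths are in m, angles in rad, forces in N, time in s.
With the tool pointing down it reaches from about 0.3 to 0.75 m from the base axis. Payload 8.5 kg.
Tool frame: the origin (TCP) lies at the very end of the fingers, on their centre line; the grasp point (between the pads) lies 19 mm behind it; z points along the fingers, y is the line along which they close (so a half turn about z gives the same grasp; the last joint's range is limited). The gripper opens to 85 mm and grips with 20 to 120 N. Pads are 22 mm wide; open, the fingers measure 114 mm over their backs; the gripper's body (76 mm by 85 mm) begins 54 mm behind the grasp point. The pads swing forward as they close: fully open they stand 13 mm farther back than shut.
Start: joints at [1.13, 0.381, 1.297, -0, 1.464, -0.215], TCP at [0.123, 0.536, 0.231] pointing down, gripper open.
Joint ranges: [-3.11, 3.11], [-0.89, 2.33], [0.22, 2.48], [-1.42, 4.56], [0.17, 2.85], [-2.88, 2.88]. Speed limits (rad/s): [2.39, 2.39, 3.14, 3.14, 3.14, 3.14].

## Interface

Orientations are given as a unit quaternion [x, y, z, w].
In Python, from workcell import monitor, capture, camera_model, ticket gives the robot as it stands. The module is installed in compiled form; this text tells all that it offers.
- The arm moves only by the tool step_arm, never from a script. Its argument "rows" is a list of rows, each a list of 3 entries, a list of its own where there are three numbers: the finger opening in mm, from 0 to 85.4, then the shift along the tool's x, y, z in mm, then the turn, a rotation vector about the tool's x, y, z in rad. In form: [[gripper, [x, y, z], [ax, ay, az]], ...]. A call has 1 to 10 rows; each row is the pose to reach, as a shift and turn from the pose commanded when the call began, along the tool's axes at that moment; what a row does not reach only later rows make up. A row lasts 1/10 s, in which the tool goes at most 50 mm and 8.59 degrees, less where a joint would pass 70% of its speed; a pose out of reach is approached as far as the arm can. A call with a gripper value outside its range is refused whole. The fingers move at their own pace and stop on an object; "force" is the grip in N (left out, the last holds). Time passes only in rows, so rows that repeat a pose let the fingers close. It gives the time, the measured TCP pose, the force, the opening and the grip force at its end, in the units of the state.
- monitor.observe(): the state, without advancing time (a new reading comes with each control period).
- capture(name): name is "scene" or "top" or "wrist"; returns the picture (480x640x3 uint8, red, green, blue); there is no depth.
- camera_model(name): a dict with "vfov" (degrees; the focal length in pixels is half the picture's height over the tangent of half this angle, whatever the lens; pixels are square), "cx", "cy" (the principal point, pixels), "position" and "rotation" of the camera in the world; the wrist camera has in their place "mount" (4x4, takes a point from camera to tool coordinates, whose origin is the TCP and whose axes are the flange's). Camera axes: x right, y down, z forward; pixel columns grow to the right and rows downward; lengths in m; the calibration is good to about 2 mm. The wrist camera is an equidistant fisheye: a pixel r from the principal point sees the ray r / f radians off the axis. A picture is of the moment at which its call begins: read the wrist's pose just before it. camera_model takes no time and is no camera call.
- ticket.close_job(): hands the job in; it is judged then, once.
The state is a dict: "clock": time; "qpos": joint angles; "dq": joint speeds; "tau": joint torques, N m; "ee_pos": TCP position; "tcp_rot": TCP orientation; "ft_force": force on the tool from outside, world axes, zero at the start; "wrist_torque": the same for the moment, N m; "gripper_width": finger opening in m; "gripper_force": force on a finger pad.
Only numpy, scipy, OpenCV 4.12 (cv2) and the standard library are available. Lean on these libraries where they do the work, as an engineer would, in place of code of your own. Each camera call takes 0.05 s, during which the arm holds its last target. There are 200 camera calls.

## Working session

There is one attempt and no reset: what is moved stays moved. The work goes in short steps, Python scripts to look and compute and a tool call to move; the robot and the scene stay as the last step left them, time stands still between calls to the robot, and variables do not carry over. Pictures are saved under pics/ and viewed, at most 10 in all, crops included, and the job is handed in when it is done.

Besides the shell and the picture viewer there is one more tool, called after "Request:" in YAML: its name, and indented under it one key for each argument. step_arm: Moves the arm, as the interface text tells. Its arguments: {"type":"object","properties":{"rows":{"type":"array"},"force":{"type":"number"}},"required":["rows"]}

```bash
mkdir -p pics; ls
cat > h.py <<'E'
import numpy as np, cv2
from workcell import monitor, capture, camera_model, ticket
from scipy.spatial.transform import Rotation as R
def snap(n,f):
    s=monitor.observe(); im=capture(n); cv2.imwrite('pics/'+f,im[:,:,::-1]); return s,im
E
python3 - <<'E'
from h import *
for n in ("scene","top","wrist"):
    m=camera_model(n); print(n,m)
    s,im=snap(n,n+'0.png')
print(s)
E
```

```text
pics
scene {'vfov': 53.95479834047392, 'cx': 328.52987849615147, 'cy': 239.20433501492045, 'position': array([ 1.0558605 , -0.47564495,  0.82048305]), 'rotation': array([ 0.8668959 ,  0.32252828, -0.13044433, -0.35700321])}
top {'vfov': 52.03862107262134, 'cx': 309.4480934537142, 'cy': 239.88952091084238, 'position': array([0.41908217, 0.03903311, 1.00129623]), 'rotation': array([ 0.70963327, -0.69835991,  0.06401733, -0.06793999])}
wrist {'vfov': 65.70646984690485, 'cx': 317.113319487289, 'cy': 242.22909407390802, 'mount': array([[ 5.65484110e-04, -9.59148848e-01, -2.82901338e-01,
         7.16735278e-02],
       [ 9.99999838e-01,  5.22191415e-04,  2.28435552e-04,
         9.31256318e-04],
       [-7.13750463e-05, -2.82901421e-01,  9.59148988e-01,
        -1.43587253e-01],
       [ 0.00000000e+00,  0.00000000e+00,  0.00000000e+00,
         1.00000000e+00]])}
{'clock': 0.1, 'qpos': array([ 1.12967716e+00,  3.81164718e-01,  1.29817880e+00, -3.09678902e-05,
        1.46359898e+00, -2.15304358e-01]), 'dq': array([ 9.05912186e-05, -4.16590035e-04, -1.32627859e-03,  2.81341436e-04,
        5.99146911e-04, -9.47189735e-04]), 'tau': array([ 3.79013683e-03, -4.49226415e+01, -2.31652129e+01, -1.77926809e-04,
        3.74978976e-03, -2.76611672e-05]), 'ee_pos': array([0.1230415 , 0.53578735, 0.23075622]), 'tcp_rot': array([ 1.12665982e-01,  9.93632689e-01, -6.43860049e-04, -2.02990401e-04]), 'ft_force': array([0.14743132, 0.06322726, 0.86005672]), 'wrist_torque': array([ 0.0200389 ,  0.01991551, -0.01303692]), 'gripper_force': 0.0, 'gripper_width': 0.08566224202063061}
```

View pics/scene0.png

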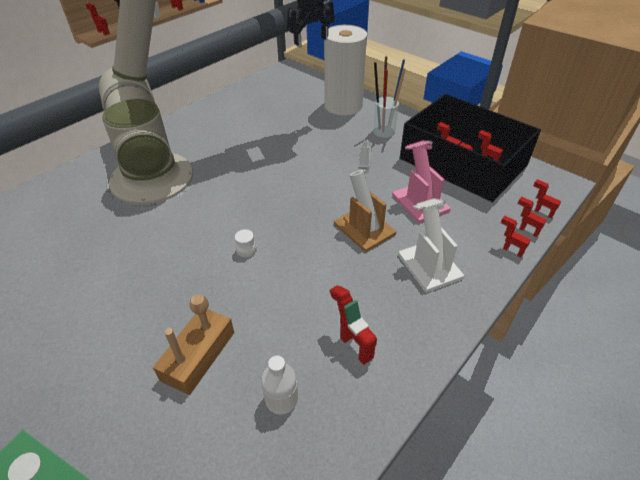

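View pics/top0.png

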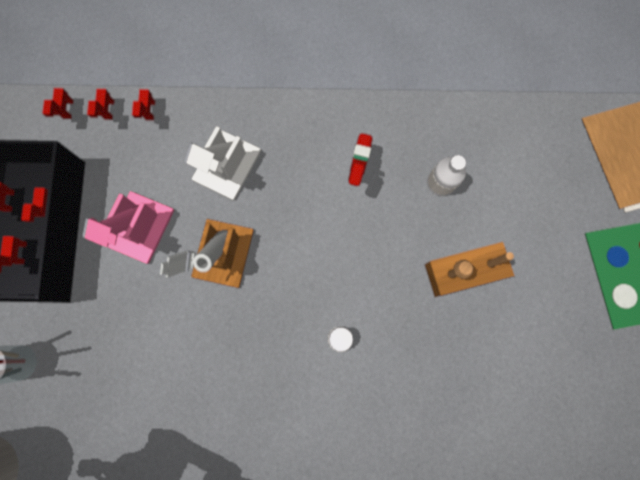

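The top view shows the stick's end at about (509,257), the dabber at (464,269), the tube mouth at (203,262) and the open cap at (175,264). Next I'll enlarge these areas.

Run:
```python
from h import *
t=cv2.imread('pics/top0.png'); s=cv2.imread('pics/scene0.png')
def c(im,x,y,w=80,h=60): return cv2.resize(im[y:y+h,x:x+w],(400,300),interpolation=cv2.INTER_CUBIC)
o=np.vstack([np.hstack([c(t,440,230),c(t,155,225)]),np.hstack([c(s,145,290),c(s,330,140)])])
cv2.imwrite('pics/crops.png',o)
```

```text
(no output)
```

View pics/crops.png

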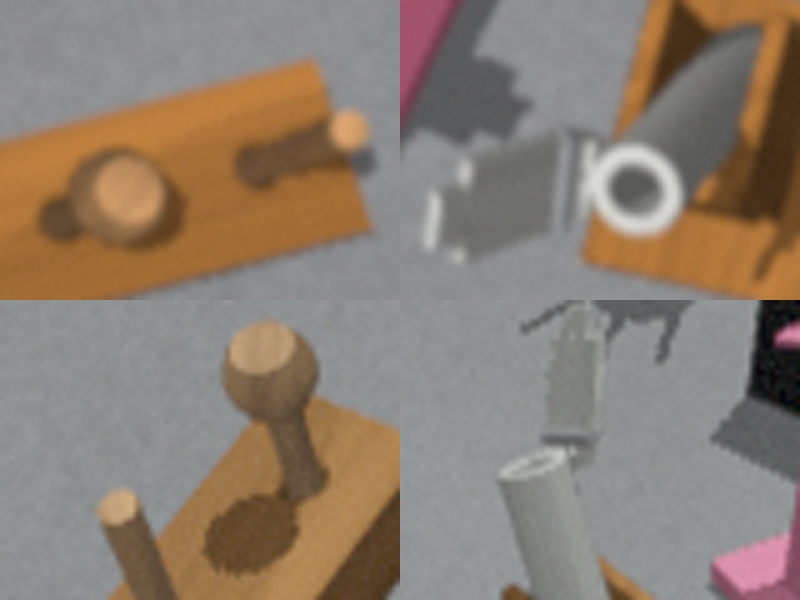

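The enlarged crops give these pixel positions:

| Point | Top view | Scene view |
|---|---|---|
| Stick end | (509.4,256.0) | (168.4,330.8) |
| Mouth centre | (202.0,262.6) | (356.4,172.8) |

The cap stands open to the image left, which is world +y.

```bash
cat >> h.py <<'E'
def ray(n,uv,s=None):
    m=camera_model(n); f=240/np.tan(np.radians(m['vfov']/2))
    d=np.array([uv[0]-m['cx'],uv[1]-m['cy']])/f
    if n!='wrist':
        Rm=R.from_quat(m['rotation']); v=np.r_[d,1]; return m['position'],Rm.apply(v/np.linalg.norm(v))
    r=np.linalg.norm(d); v=np.r_[np.sin(r)*d/max(r,1e-9),np.cos(r)]
    T=m['mount']; Rt=R.from_quat(s['tcp_rot']); return s['ee_pos']+Rt.apply(T[:3,3]),Rt.apply(T[:3,:3]@v)
def proj(n,p,s=None):
    m=camera_model(n); f=240/np.tan(np.radians(m['vfov']/2))
    if n!='wrist':
        c=R.from_quat(m['rotation']).inv().apply(np.array(p)-m['position']); return f*c[:2]/c[2]+[m['cx'],m['cy']]
    T=m['mount']; Rt=R.from_quat(s['tcp_rot']); q=Rt.inv().apply(np.array(p)-s['ee_pos']); c=T[:3,:3].T@(q-T[:3,3])
    r=np.hypot(c[0],c[1]); return f*np.arctan2(r,c[2])*c[:2]/r+[m['cx'],m['cy']]
def tri(rs):
    A=sum(np.eye(3)-np.outer(d,d) for o,d in rs); b=sum((np.eye(3)-np.outer(d,d))@o for o,d in rs)
    return np.linalg.solve(A,b)
def atz(r,z): return r[0]+r[1]*(z-r[0][2])/r[1][2]
E
python3 - <<'E'
from h import *
a=ray('top',(509.4,256)),ray('scene',(168.4,330.8))
b=ray('top',(202,262.6)),ray('scene',(356.4,172.8))
print('stick',tri(a),atz(a[0],.14 ),'->z .100?',[atz(r,.1) for r in a])
print('mouth',tri(b),[atz(r,.152) for r in b])
# base colour mask
t=cv2.imread('pics/top0.png'); h=cv2.cvtColor(t,cv2.COLOR_BGR2HSV); m=cv2.inRange(h,(8,110,60),(25,255,255)); m[:, :150]=0;m[:,300:]=0
c=max(cv2.findContours(m,0,2)[0],key=cv2.contourArea); print(cv2.convexHull(c)[:,0].tolist())
print('block',[cv2.boundingRect(c)])
E
```

```text
stick [ 0.55795536 -0.30844709  0.1419536 ] [ 0.55843329 -0.30897057  0.14      ] ->z .100? [array([ 0.56490499, -0.32513242,  0.1       ]), array([ 0.52693297, -0.29834437,  0.1       ])]
mouth [0.53605298 0.23130348 0.15414776] [array([0.53639563, 0.23184297, 0.152     ]), array([0.53434699, 0.23351591, 0.152     ])]
[[236, 225], [249, 228], [252, 229], [252, 234], [241, 278], [239, 285], [238, 286], [233, 286], [228, 285], [197, 278], [193, 277], [192, 276], [192, 273], [193, 269], [200, 242], [203, 231], [206, 221], [208, 219]]
block [(192, 219, 61, 68)]
```

Run:
```python
import cv2,numpy as np
t=cv2.imread('pics/top0.png'); w=cv2.imread('pics/wrist0.png')
a=cv2.resize(t[205:305,155:275],(0,0),fx=5,fy=5,interpolation=cv2.INTER_CUBIC)
cv2.imwrite('pics/rack.png',a); cv2.imwrite('pics/w.png',w)
```

```text
(no output)
```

View pics/rack.png

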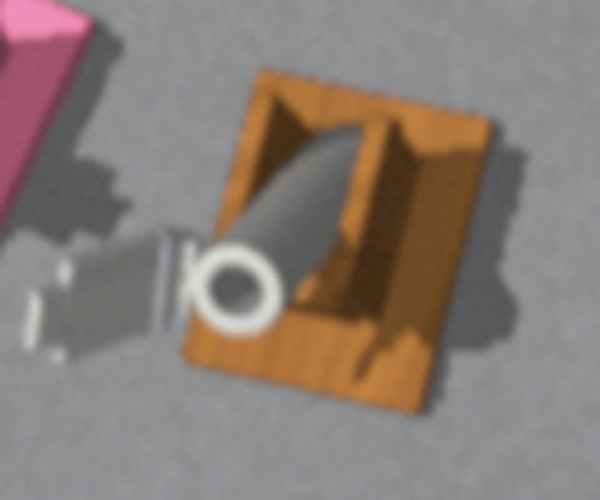

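The rack base corners in the crop are (258,70), (492,120), (422,413) and (183,360). The tube leans towards image-down, and the cap is hinged on the left.

Run:
```python
from h import *
P=np.array([[258,70],[492,120],[422,413],[183,360]])/5-.4+[155,205]
W=np.array([atz(ray('top',p),.014) for p in P]); print(W)
l=(W[3]-W[0]+W[2]-W[1])/2; s=(W[0]-W[1]+W[3]-W[2])/2
print('long',l,np.linalg.norm(l),np.degrees(np.arctan2(l[1],l[0])),'short',s,np.linalg.norm(s),np.degrees(np.arctan2(s[1],s[0])))
# block
t=cv2.imread('pics/top0.png'); h=cv2.cvtColor(t,cv2.COLOR_BGR2HSV); m=cv2.inRange(h,(8,110,60),(25,255,255)); m[:, :400]=0;m[:,560:]=0
c=max(cv2.findContours(m,0,2)[0],key=cv2.contourArea); print(cv2.convexHull(c)[:,0].tolist())
```

```text
[[0.64707843 0.25972532 0.014     ]
 [0.62750677 0.16237425 0.014     ]
 [0.50682663 0.18596204 0.014     ]
 [0.52664166 0.28335008 0.014     ]]
long [-0.12055846  0.02360627  0.        ] 0.12284786548540531 168.92121677609228 short [0.01969334 0.09736955 0.        ] 0.09934111902417632 78.56596601647207
[[502, 243], [503, 244], [512, 255], [513, 274], [513, 275], [507, 277], [500, 279], [455, 291], [443, 294], [437, 295], [435, 295], [434, 293], [426, 267], [426, 264], [431, 261], [437, 259], [463, 252], [497, 243]]
```

```bash
cat >> h.py <<'E'
AZ=np.radians(78.75)
MOUTH=np.array([.536,.232,.152]); STICK=np.array([.5582,-.3087,.140])
def Rtool(tilt):
    tx=np.array([np.cos(AZ),np.sin(AZ),0]); tz=np.array([0,0,-1.]); ty=np.cross(tz,tx)
    return R.from_matrix(np.c_[tx,ty,tz])*R.from_rotvec([-np.radians(tilt),0,0])
RT=Rtool(30)
def tubep(x,y,z): # tube-frame mm -> world
    return MOUTH+RT.apply(np.array([y,x,-z])/1000)
def go(pos,rot):
    s=monitor.observe(); r=R.from_quat(s['tcp_rot'])
    print('shift mm',np.round(r.inv().apply(pos-s['ee_pos'])*1000,1),'turn',np.round((r.inv()*rot).as_rotvec(),3))
def now():
    s=monitor.observe(); r=R.from_quat(s['tcp_rot']); q=RT.inv().apply(s['ee_pos']-MOUTH)*1000
    print('t',s['clock'],'pos',s['ee_pos'].round(4),'tube xyz mm',np.round([q[1],q[0],-q[2]],1),'F',s['ft_force'].round(1),'w',round(s['gripper_width']*1e3,1),'q',s['qpos'].round(2),'err',np.round((r.inv()*RT).as_rotvec(),3))
E
python3 - <<'E'
from h import *
print(RT.as_matrix())
go(STICK+[0,0,.11],Rtool(0))
go(np.array([.38,.05,.27]),R.from_quat(monitor.observe()['tcp_rot']))
E
```

```text
[[ 0.19509032  0.84938497  0.49039264]
 [ 0.98078528 -0.16895317 -0.09754516]
 [ 0.          0.5        -0.8660254 ]]
shift mm [-613.2 -725.7  -18.5] turn [-1.000e-03  1.000e-03  1.541e+00]
shift mm [-359.2 -416.   -38.8] turn [0. 0. 0.]
```

Request:
step_arm:
  rows:
    - [85, [-613, -726, -30], [0, 0, 1.541]]
    - [85, [-613, -726, -30], [0, 0, 1.541]]
    - [85, [-613, -726, -30], [0, 0, 1.541]]
    - [85, [-613, -726, -30], [0, 0, 1.541]]
    - [85, [-613, -726, -30], [0, 0, 1.541]]
    - [85, [-613, -726, -30], [0, 0, 1.541]]
    - [85, [-613, -726, -30], [0, 0, 1.541]]
    - [85, [-613, -726, -30], [0, 0, 1.541]]
    - [85, [-613, -726, -30], [0, 0, 1.541]]
    - [85, [-613, -726, -30], [0, 0, 1.541]]
  force: 60

```text
clock: 1.15
ee_pos: [0.3522, 0.0897, 0.2473]
tcp_rot: [0.762, 0.648, 0.0, 0.0]
ft_force: [1.1, 0.0, 0.3]
gripper_width: 0.0851
gripper_force: 0.0
```

Run:
```python
from h import *
now(); go(STICK+[0,0,.11],Rtool(0))
```

```text
t 1.15 pos [0.3522 0.0897 0.2473] tube xyz mm [ -84.4 -175.4  158.8] F [1.1 0.  0.3] w 85.1 q [-0.08  0.03  1.71  0.    1.4   0.08] err [-0.523 -0.009  0.034]
shift mm [-360.1  267.4   -2.6] turn [ 0.    -0.     0.035]
```

Request:
step_arm:
  rows:
    - [60, [-360, 267, -3], [0, 0, 0.035]]
    - [60, [-360, 267, -3], [0, 0, 0.035]]
    - [60, [-360, 267, -3], [0, 0, 0.035]]
    - [60, [-360, 267, -3], [0, 0, 0.035]]
    - [60, [-360, 267, -3], [0, 0, 0.035]]
    - [60, [-360, 267, -3], [0, 0, 0.035]]
    - [60, [-360, 267, -3], [0, 0, 0.035]]
    - [60, [-360, 267, -3], [0, 0, 0.035]]
    - [60, [-360, 267, -3], [0, 0, 0.035]]
    - [60, [-360, 267, -3], [0, 0, 0.035]]

```text
clock: 2.15
ee_pos: [0.561, -0.3099, 0.2473]
tcp_rot: [0.772, 0.635, -0.0, -0.001]
ft_force: [-1.0, 0.1, -0.4]
gripper_width: 0.0599
gripper_force: 0.0
```

Run:
```python
from h import *
now(); go(STICK+[0,0,.05],Rtool(0))
s,im=snap('wrist','w1.png'); print(proj('wrist',STICK,s))
```

```text
t 2.15 pos [ 0.561  -0.3099  0.2473] tube xyz mm [ 160.4 -526.6   17.5] F [-1.   0.1 -0.4] w 59.9 q [-0.69  0.54  0.99 -0.    1.62 -0.5 ] err [-0.526 -0.001  0.002]
shift mm [ 0.6 -2.8 57.3] turn [-0.002 -0.     0.003]
[312.73213502 239.84834178]
```

View pics/w1.png

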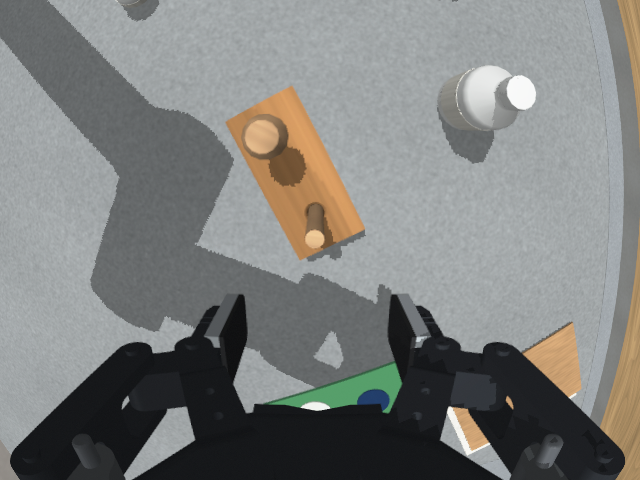

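The wrist view shows the stick's end at (314,239), within 1–2 px of the prediction, so the position holds. Now I'll descend and grip it.

Request:
step_arm:
  rows:
    - [50, [0, -3, 50], [0, 0, 0]]
    - [50, [0, -3, 100], [0, 0, 0]]
    - [50, [0, -3, 130], [0, 0, 0]]
    - [50, [0, -3, 140], [0, 0, 0]]
    - [50, [0, -3, 140], [0, 0, 0]]
    - [5, [0, -3, 140], [0, 0, 0]]
    - [5, [0, -3, 140], [0, 0, 0]]
    - [5, [0, -3, 140], [0, 0, 0]]
    - [5, [0, -3, 140], [0, 0, 0]]
    - [5, [0, -3, 140], [0, 0, 0]]

```text
clock: 3.2
ee_pos: [0.5581, -0.3052, 0.112]
tcp_rot: [0.771, 0.637, 0.001, 0.002]
ft_force: [1.0, -0.4, 6.5]
gripper_width: 0.0113
gripper_force: 58.8
```

Run:
```python
from h import *
now()
```

```text
t 3.2 pos [ 0.5581 -0.3052  0.112 ] tube xyz mm [  89.5 -522.6  -97.9] F [ 1.  -0.4  6.5] w 11.3 q [-0.69  0.63  1.22  0.    1.29 -0.5 ] err [-0.52   0.     0.007]
```

Run:
```python
from h import *
s,im=snap('wrist','w2.png')
now()
c=im[150:450,160:480]; cv2.imwrite('pics/w2c.png',cv2.resize(c,(640,600),interpolation=cv2.INTER_CUBIC)[:,:,::-1])
```

```text
t 3.25 pos [ 0.5581 -0.3052  0.112 ] tube xyz mm [  89.5 -522.6  -97.8] F [ 1.1 -0.3  7.3] w 11.0 q [-0.69  0.63  1.22  0.    1.29 -0.5 ] err [-0.52   0.     0.007]
```

View pics/w2c.png

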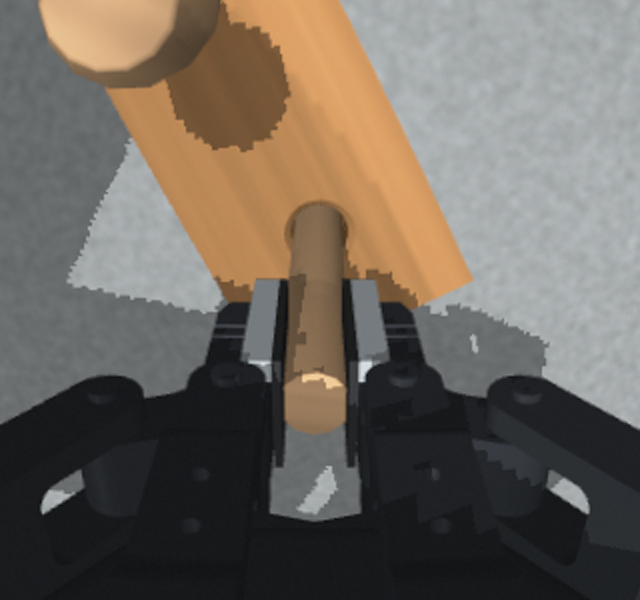

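The stick sits centred between the pads, with its end at image (317,350). Next I'll check where it sits along tool x.

Run:
```python
from h import *
s=monitor.observe(); now()
r=ray('wrist',(317,350.5),s); 
for z in(.135,.14,.145):
    p=atz(r,z); print(p, R.from_quat(s['tcp_rot']).inv().apply(p-s['ee_pos'])*1000)
```

```text
t 3.25 pos [ 0.5581 -0.3052  0.112 ] tube xyz mm [  89.5 -522.6  -97.8] F [ 1.1 -0.3  7.3] w 11.0 q [-0.69  0.63  1.22  0.    1.29 -0.5 ] err [-0.52   0.     0.007]
[ 0.55713786 -0.31098671  0.135     ] [ -5.86179476   0.26096825 -22.96653668]
[ 0.55773547 -0.30776885  0.14      ] [ -2.59791901   0.25942687 -27.97242417]
[ 0.55833308 -0.30455098  0.145     ] [  0.66595674   0.25788549 -32.97831166]
```

Request:
step_arm:
  rows:
    - [5, [0, 0, -20], [0, 0, 0]]
    - [5, [0, 0, -60], [0, 0, 0]]
    - [5, [0, 0, -100], [0, 0, 0]]
    - [5, [0, 0, -130], [0, 0, 0]]
    - [5, [0, 0, -130], [0, 0, 0]]

```text
clock: 3.75
ee_pos: [0.5581, -0.3054, 0.2453]
tcp_rot: [0.771, 0.637, 0.001, 0.004]
ft_force: [-0.1, -0.1, -0.3]
gripper_width: 0.0111
gripper_force: 59.0
```

Run:
```python
from h import *
s,im=snap('wrist','w3.png')
now()
c=im[150:450,160:480]; cv2.imwrite('pics/w3c.png',cv2.resize(c,(640,600),interpolation=cv2.INTER_CUBIC)[:,:,::-1])
```

```text
t 3.8 pos [ 0.5575 -0.3049  0.2423] tube xyz mm [ 154.1 -522.4   15.3] F [-1.1 -0.5 -0.1] w 11.4 q [-0.69  0.53  1.02 -0.    1.59 -0.5 ] err [-0.52   0.     0.007]
```

View pics/w3c.png

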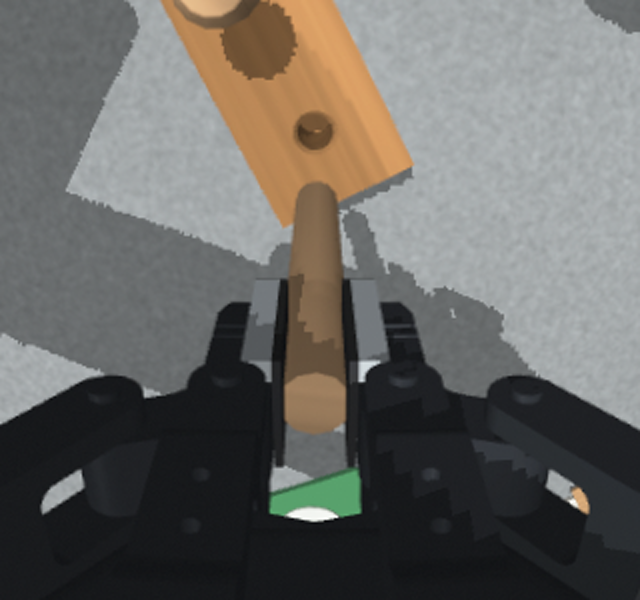

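The stick is lifted clear and the dabber is undisturbed. The tip's far edge is at image (318,241).

Run:
```python
from h import *
s=monitor.observe(); r=R.from_quat(s['tcp_rot'])
for x,z in((2,101),(2,93),(4.5,93),(-2.5,-29),(-2.5,101)): print(x,z,proj('wrist',s['ee_pos']+r.apply(np.array([x,0,z])/1e3),s))
go(tubep(0,2,135)-[0.08,0,-.05],RT); go(tubep(0,2,135),RT)
```

```text
2 101 [316.62185577 240.46124137]
2 93 [316.61017689 243.80821275]
4.5 93 [316.61086726 240.19330179]
-2.5 -29 [316.28699903 351.79734631]
-2.5 101 [316.62062589 246.73909993]
shift mm [ 510.4 -268.2  -78.7] turn [-0.52   0.     0.007]
shift mm [ 525.6 -189.9  -28.4] turn [-0.52   0.     0.007]
```

Request:
step_arm:
  rows:
    - [5, [0, 0, -50], [0, 0, 0]]
    - [5, [40, -40, -79], [0, 0, 0]]
    - [5, [510, -268, -79], [-0.52, 0, 0.007]]
    - [5, [510, -268, -79], [-0.52, 0, 0.007]]
    - [5, [510, -268, -79], [-0.52, 0, 0.007]]
    - [5, [510, -268, -79], [-0.52, 0, 0.007]]
    - [5, [510, -268, -79], [-0.52, 0, 0.007]]
    - [5, [510, -268, -79], [-0.52, 0, 0.007]]
    - [5, [510, -268, -79], [-0.52, 0, 0.007]]
    - [5, [510, -268, -79], [-0.52, 0, 0.007]]

```text
clock: 4.8
ee_pos: [0.4243, 0.1192, 0.3166]
tcp_rot: [0.748, 0.613, 0.163, 0.198]
ft_force: [1.0, -0.1, -0.6]
gripper_width: 0.0112
gripper_force: 59.0
```

Request:
step_arm:
  rows:
    - [5, [140, 30, 0], [0, 0, 0]]
    - [5, [140, 30, 0], [0, 0, 0]]
    - [5, [140, 30, 0], [0, 0, 0]]

```text
clock: 5.1
ee_pos: [0.4784, 0.2526, 0.3315]
tcp_rot: [0.747, 0.614, 0.163, 0.198]
ft_force: [1.1, -0.4, -0.1]
gripper_width: 0.011
gripper_force: 59.0
```

Run:
```python
from h import *
now(); go(tubep(0,2.5,135),RT)
```

```text
t 5.1 pos [0.4784 0.2526 0.3315] tube xyz mm [ 37.4   8.9 185.7] F [ 1.1 -0.4 -0.1] w 11.0 q [ 0.4   0.16  1.42 -0.31  1.14  0.67] err [-0.005 -0.001  0.001]
shift mm [ -6.5 -37.1  50.9] turn [-0.005 -0.001  0.001]
```

Request:
step_arm:
  rows:
    - [5, [-6, -37, 10], [-0.005, 0, 0]]
    - [5, [-6.5, -37, 45], [-0.005, 0, 0]]
    - [5, [-6.5, -37, 51], [-0.005, 0, 0]]
    - [5, [-6.5, -37, 51], [-0.005, 0, 0]]

```text
clock: 5.5
ee_pos: [0.4708, 0.2446, 0.2689]
tcp_rot: [0.747, 0.612, 0.164, 0.2]
ft_force: [0.2, -0.5, -0.1]
gripper_width: 0.0111
gripper_force: 59.0
```

Run:
```python
from h import *
now(); s,im=snap('wrist','w4.png'); s2,t=snap('scene','s4.png'); s3,tt=snap('top','t4.png')
print(proj('wrist',MOUTH,s),proj('scene',tubep(0,0,0)),proj('top',tubep(0,0,0)))
def c(im,x,y,w=80,h=60): return cv2.resize(im[y:y+h,x:x+w],(400,300),interpolation=cv2.INTER_CUBIC)
o=np.vstack([np.hstack([c(im,260,170,120,90),c(t,310,120)]),np.hstack([c(tt,155,225),c(im,220,120,200,150)])])
cv2.imwrite('pics/c4.png',o[:,:,::-1])
```

```text
t 5.5 pos [0.4708 0.2446 0.2689] tube xyz mm [  0.9  -0.4 134.4] F [ 0.2 -0.5 -0.1] w 11.1 q [ 0.39  0.18  1.58 -0.34  0.97  0.73] err [-0.001  0.001 -0.001]
[315.08423178 230.51091528] [356.55405084 173.38944317] [201.89720085 262.82337305]
```

View pics/c4.png

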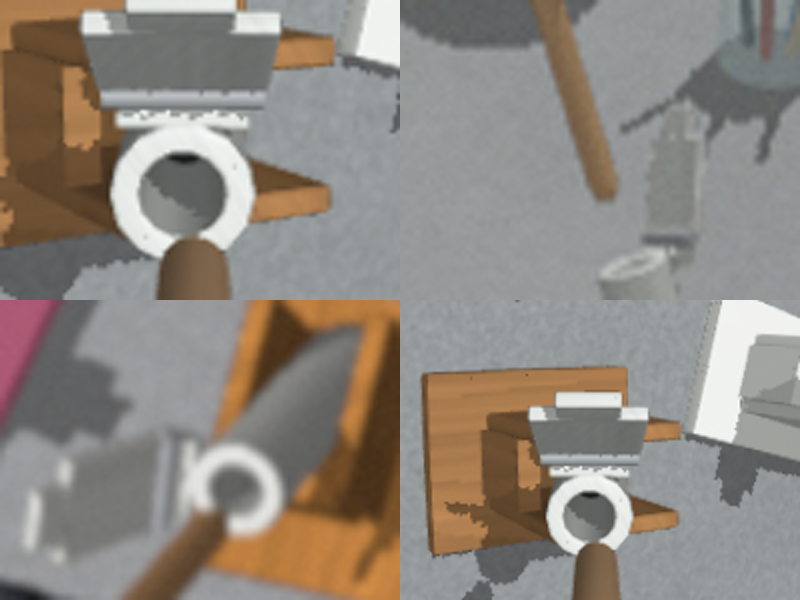

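The mouth centre is at wrist pixel (314.6,228.2), against a predicted (315.1,230.5). It is about 1.7 mm towards +y, so I'll correct for that and insert.

Request:
step_arm:
  rows:
    - [5, [4.3, -1.8, 0], [0, 0, 0]]
    - [5, [4.3, -1.8, 15], [0, 0, 0]]
    - [5, [4.3, -1.8, 30], [0, 0, 0]]
    - [5, [4.3, -1.8, 45], [0, 0, 0]]
    - [5, [4.3, -1.8, 60], [0, 0, 0]]
    - [5, [4.3, -1.8, 60], [0, 0, 0]]

```text
clock: 6.25
ee_pos: [0.4997, 0.2436, 0.2163]
tcp_rot: [0.747, 0.612, 0.164, 0.2]
ft_force: [-0.8, -0.6, 0.1]
gripper_width: 0.0113
gripper_force: 59.0
```

Run:
```python
from h import *
now()
```

```text
t 6.25 pos [0.4997 0.2436 0.2163] tube xyz mm [-0.7  4.3 74.6] F [-0.8 -0.6  0.1] w 11.3 q [ 0.37  0.27  1.62 -0.37  0.83  0.75] err [-0.    -0.    -0.001]
```

The tip is 26 mm inside with no contact force. I'll carry on down.

Request:
step_arm:
  rows:
    - [5, [0, 0, 12], [0, 0, 0]]
    - [5, [0, 0, 24], [0, 0, 0]]
    - [5, [0, 0, 32], [0, 0, 0]]
    - [5, [0, 0, 40], [0, 0, 0]]
    - [5, [0, 0, 48], [0, 0, 0]]
    - [5, [0, 0, 56], [0, 0, 0]]
    - [5, [0, 0, 62], [0, 0, 0]]
    - [5, [0, 0, 65], [0, 0, 0]]
    - [5, [0, 0, 65], [0, 0, 0]]

```text
clock: 7.15
ee_pos: [0.5318, 0.2374, 0.1606]
tcp_rot: [0.747, 0.612, 0.165, 0.2]
ft_force: [-0.2, -0.0, -0.7]
gripper_width: 0.0111
gripper_force: 59.1
```

Run:
```python
from h import *
now(); s=monitor.observe(); r=R.from_quat(s['tcp_rot']); print('tool F',r.inv().apply(s['ft_force']))
s,im=snap('wrist','w5.png')
c=im[150:450,160:480]; cv2.imwrite('pics/w5c.png',cv2.resize(c,(640,600),interpolation=cv2.INTER_CUBIC)[:,:,::-1])
```

```text
t 7.15 pos [0.5318 0.2374 0.1606] tube xyz mm [-0.2  4.4 10. ] F [-0.2 -0.  -0.7] w 11.1 q [ 0.33  0.38  1.65 -0.4   0.69  0.78] err [ 0.001 -0.001 -0.001]
tool F [-0.09516862 -0.53635666  0.46520485]
```

View pics/w5c.png

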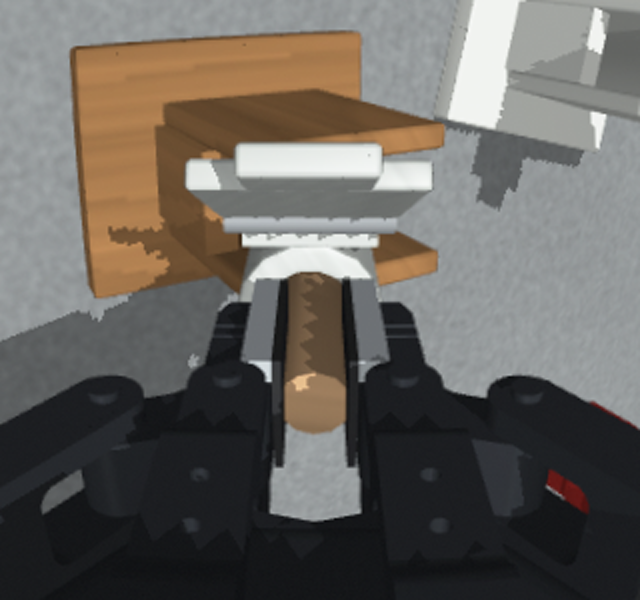

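The stick is still seated in the grip, with its top 39 mm above the rim. I'll release, retract, close the fingers and push with the tips.

Request:
step_arm:
  rows:
    - [45, [0, 0, 0], [0, 0, 0]]
    - [45, [0, 0, 0], [0, 0, 0]]
    - [45, [0, 0, 0], [0, 0, 0]]
    - [45, [0, 0, -25], [0, 0, 0]]
    - [45, [0, 0, -50], [0, 0, 0]]
    - [0, [-2.5, 0, -50], [0, 0, 0]]
    - [0, [-2.5, 0, -50], [0, 0, 0]]
    - [0, [-2.5, 0, -50], [0, 0, 0]]
    - [0, [-2.5, 0, -50], [0, 0, 0]]
    - [0, [-2.5, 0, -50], [0, 0, 0]]

```text
clock: 8.2
ee_pos: [0.5067, 0.2397, 0.2035]
tcp_rot: [0.747, 0.612, 0.165, 0.2]
ft_force: [-0.9, 0.2, -0.3]
gripper_width: -0.0
gripper_force: 0.0
```

Run:
```python
from h import *
now(); s,im=snap('scene','s6.png'); s,w=snap('wrist','w6.png')
print(proj('wrist',tubep(0,1.7,39),s))
def c(im,x,y,w=80,h=60): return cv2.resize(im[y:y+h,x:x+w],(400,300),interpolation=cv2.INTER_CUBIC)
cv2.imwrite('pics/c6.png',np.hstack([c(im,320,130),cv2.resize(w[150:390,160:480],(400,300))])[:,:,::-1])
```

```text
t 8.2 pos [0.5067 0.2397 0.2035] tube xyz mm [-0.5  1.8 59.7] F [-0.9  0.2 -0.3] w -0.0 q [ 0.35  0.29  1.63 -0.37  0.79  0.75] err [ 0.    -0.001 -0.001]
[316.35184722 291.28182824]
```

Request:
step_arm:
  rows:
    - [0, [0, 0, 12], [0, 0, 0]]
    - [0, [0, 0, 20], [0, 0, 0]]
    - [0, [0, 0, 26], [0, 0, 0]]
    - [0, [0, 0, 32], [0, 0, 0]]
    - [0, [0, 0, 37], [0, 0, 0]]

```text
clock: 8.8
ee_pos: [0.5251, 0.2362, 0.1719]
tcp_rot: [0.747, 0.612, 0.165, 0.2]
ft_force: [-0.9, 0.6, 3.5]
gripper_width: 0.0002
gripper_force: 1.5
```

Run:
```python
from h import *
now(); s=monitor.observe(); print('tool F',R.from_quat(s['tcp_rot']).inv().apply(s['ft_force']))
```

```text
t 8.8 pos [0.5251 0.2362 0.1719] tube xyz mm [-0.  2. 23.] F [-0.9  0.6  3.5] w 0.2 q [ 0.33  0.35  1.65 -0.39  0.72  0.77] err [ 0.002 -0.001 -0.001]
tool F [ 0.38593291  0.88511783 -3.5219806 ]
```

The tips are pushing the follower with about 3.5 N, as expected.

Request:
step_arm:
  rows:
    - [0, [0, 0, 6], [0, 0, 0]]
    - [0, [0, 0, 12], [0, 0, 0]]
    - [0, [0, 0, 17], [0, 0, 0]]
    - [0, [0, 0, 20], [0, 0, 0]]
    - [0, [0, 0, 21], [0, 0, 0]]
    - [0, [0, 0, 21], [0, 0, 0]]

```text
clock: 9.4
ee_pos: [0.5351, 0.2342, 0.1539]
tcp_rot: [0.747, 0.612, 0.165, 0.2]
ft_force: [0.1, 0.8, 1.6]
gripper_width: 0.0001
gripper_force: 0.6
```

Run:
```python
from h import *
now(); s=monitor.observe(); print('tool F',R.from_quat(s['tcp_rot']).inv().apply(s['ft_force']))
```

```text
t 9.4 pos [0.5351 0.2342 0.1539] tube xyz mm [-0.2  2.   2.3] F [0.1 0.8 1.6] w 0.1 q [ 0.32  0.39  1.65 -0.4   0.68  0.78] err [ 0.001 -0.001 -0.001]
tool F [ 0.8577537   0.74592365 -1.36204211]
```

Next come small steps until firm contact at the rim.

Request:
step_arm:
  rows:
    - [0, [0, 0, 1], [0, 0, 0]]
    - [0, [0, 0, 2], [0, 0, 0]]
    - [0, [0, 0, 2], [0, 0, 0]]

```text
clock: 9.7
ee_pos: [0.536, 0.2341, 0.1522]
tcp_rot: [0.747, 0.612, 0.165, 0.2]
ft_force: [0.3, 0.3, 3.1]
gripper_width: 0.0002
gripper_force: 1.1
```

Request:
step_arm:
  rows:
    - [0, [0, 0, 1], [0, 0, 0]]
    - [0, [0, 0, 2], [0, 0, 0]]
    - [0, [0, 0, 2], [0, 0, 0]]

```text
clock: 10.0
ee_pos: [0.5364, 0.2341, 0.1519]
tcp_rot: [0.747, 0.612, 0.166, 0.2]
ft_force: [-12.7, 0.1, 17.3]
gripper_width: -0.0
gripper_force: 10.3
```

Run:
```python
from h import *
now(); s=monitor.observe(); print('tool F',R.from_quat(s['tcp_rot']).inv().apply(s['ft_force']))
```

```text
t 10.0 pos [0.5364 0.2341 0.1519] tube xyz mm [-0.1  2.1 -0. ] F [-12.7   0.1  17.3] w -0.0 q [ 0.32  0.39  1.65 -0.41  0.67  0.78] err [ 0.002 -0.002 -0.001]
tool F [ -2.33639164  -2.14356255 -21.24071785]
```

The tips meet firm contact at the rim plane (21 N), so I'll retract. Then I'll check that the stick is flush, the cap angle, and the clearance to the pink look-alike on the +y side.

Request:
step_arm:
  rows:
    - [0, [0, 0, -40], [0, 0, 0]]
    - [0, [0, 0, -90], [0, 0, 0]]
    - [0, [0, 0, -110], [0, 0, 0]]
    - [0, [0, 0, -110], [0, 0, 0]]

```text
clock: 10.4
ee_pos: [0.4824, 0.2451, 0.2483]
tcp_rot: [0.746, 0.612, 0.167, 0.2]
ft_force: [0.2, 0.1, -0.6]
gripper_width: -0.0
gripper_force: 0.0
```

Run:
```python
from h import *
now(); s,w=snap('wrist','w7.png'); _,sc=snap('scene','s7.png'); _,tp=snap('top','t7.png')
print('pink near pts',[(z,atz(ray('top',p),z).round(3)) for p in((88,230),(172,212)) for z in(.2,.014)], 'tool at y80',tubep(0,80,45))
def c(im,x,y,w=80,h=60): return cv2.resize(im[y:y+h,x:x+w],(400,300),interpolation=cv2.INTER_CUBIC)
p=proj('wrist',MOUTH,s).astype(int); print(p)
o=np.vstack([np.hstack([c(w,p[0]-60,p[1]-60,120,90),c(sc,320,130)]),np.hstack([c(tp,155,225),c(w,120,20,400,300)])])
cv2.imwrite('pics/c7.png',o[:,:,::-1])
for th in(1.7,1.8,1.9,2.0,2.1):
    # outer tip mid edge, (underside)
    q=tubep(0,24-59*np.cos(th),4+59*np.sin(th)); print(th,proj('scene',q),proj('top',q),proj('wrist',q,s))
```

```text
t 10.4 pos [0.4824 0.2451 0.2483] tube xyz mm [  0.4   2.4 110.9] F [ 0.2  0.1 -0.6] w -0.0 q [ 0.38  0.21  1.6  -0.35  0.9   0.74] err [ 0.005 -0.004 -0.001]
pink near pts [(0.2, array([0.582, 0.414, 0.2  ])), (0.014, array([0.619, 0.502, 0.014])), (0.2, array([0.615, 0.276, 0.2  ])), (0.014, array([0.66 , 0.331, 0.014]))] tool at y80 [0.52953956 0.31485235 0.19097114]
[314 243]
1.7 [359.29688998 142.7410671 ] [171.00000858 272.72314794] [314.39470803 219.25456748]
1.8 [361.33763806 142.30561647] [167.80436035 271.73032423] [314.36958116 208.11786395]
1.9 [363.39319562 142.13101854] [164.83347835 270.62474273] [314.34908685 197.05005987]
2.0 [365.4423024  142.21691219] [162.12126724 269.42031444] [314.33355265 186.27738118]
2.1 [367.46411844 142.56019851] [159.6975909  268.13211292] [314.32307009 176.00995931]
```

View pics/c7.png

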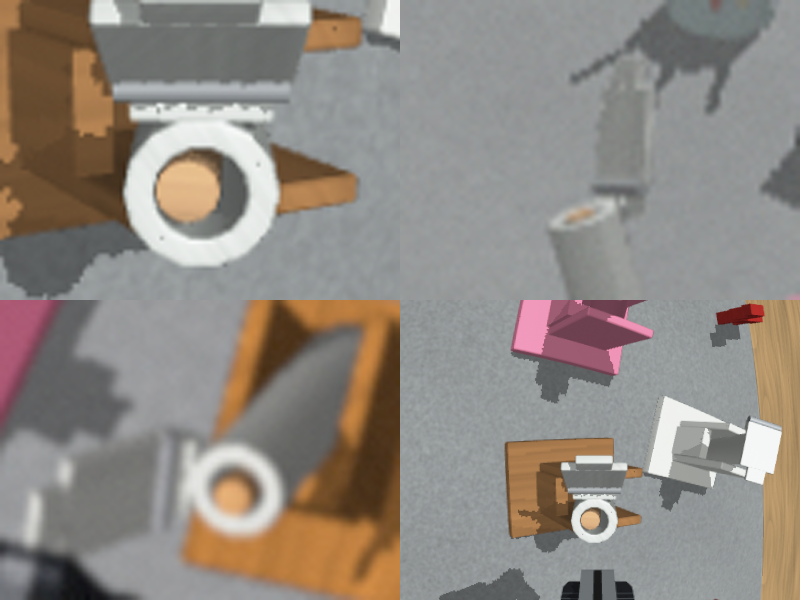

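The stick's end is flush: its diameter is 64 px against 96 px for the bore, which is 14:20 at the same depth. The cap is open at about 2.05 rad. Now I'll go round behind it and down on its +y side.

Request:
step_arm:
  rows:
    - [0, [45, 0, 0], [0, 0, 0]]
    - [0, [83, 0, 0], [0, 0, 0]]
    - [0, [83, 0, 0], [0, 0, 0]]
    - [0, [83, 0, 35], [0, 0, 0]]
    - [0, [83, 0, 62], [0, 0, 0]]
    - [0, [83, 0, 62], [0, 0, 0]]

```text
clock: 11.15
ee_pos: [0.5295, 0.318, 0.1871]
tcp_rot: [0.748, 0.613, 0.161, 0.199]
ft_force: [0.0, -0.6, 0.1]
gripper_width: -0.0
gripper_force: 0.0
```

Run:
```python
from h import *
now()
```

```text
t 11.15 pos [0.5295 0.318  0.1871] tube xyz mm [-2.5 83.  42. ] F [ 0.  -0.6  0.1] w -0.0 q [ 0.48  0.42  1.48 -0.42  0.88  0.89] err [-0.006  0.005 -0.   ]
```

Request:
step_arm:
  rows:
    - [0, [-12, 1, -4], [0, 0, 0]]
    - [0, [-28, 2, -5], [0, 0, 0]]
    - [0, [-44, 2, -6], [0, 0, 0]]
    - [0, [-60, 2, -5], [0, 0, 0]]
    - [0, [-73, 2, 1], [0, 0, 0]]
    - [0, [-80, 2, 7], [0, 0, 0]]
    - [0, [-85, 2, 13], [0, 0, 0]]
    - [0, [-85, 2, 13], [0, 0, 0]]

```text
clock: 11.95
ee_pos: [0.5212, 0.2342, 0.1811]
tcp_rot: [0.747, 0.612, 0.165, 0.2]
ft_force: [0.3, 0.7, 0.1]
gripper_width: 0.0
gripper_force: 0.0
```

Run:
```python
from h import *
now(); s=monitor.observe(); print('tool F',R.from_quat(s['tcp_rot']).inv().apply(s['ft_force']))
```

```text
t 11.95 pos [0.5212 0.2342 0.1811] tube xyz mm [ 1.6 -0.7 32.6] F [0.3 0.7 0.1] w 0.0 q [ 0.33  0.33  1.64 -0.38  0.74  0.76] err [ 0.    -0.    -0.002]
tool F [ 0.72187638  0.22107925 -0.00438096]
```

Now I'll press it down along the arc.

Request:
step_arm:
  rows:
    - [0, [-4, -1, 6], [0, 0, 0]]
    - [0, [-8, -1, 12], [0, 0, 0]]
    - [0, [-11, -1, 18], [0, 0, 0]]
    - [0, [-12, -1, 22], [0, 0, 0]]
    - [0, [-12, -1, 24], [0, 0, 0]]
    - [0, [-12, -1, 25], [0, 0, 0]]

```text
clock: 12.55
ee_pos: [0.5299, 0.2207, 0.16]
tcp_rot: [0.747, 0.612, 0.165, 0.2]
ft_force: [-11.2, -2.9, 13.1]
gripper_width: 0.0003
gripper_force: 8.4
```

Run:
```python
from h import *
now(); s=monitor.observe(); print('tool F',R.from_quat(s['tcp_rot']).inv().apply(s['ft_force']))
```

```text
t 12.55 pos [0.5299 0.2207 0.16  ] tube xyz mm [  0.7 -12.3   8.9] F [-11.2  -2.9  13.1] w 0.3 q [ 0.3   0.36  1.67 -0.39  0.67  0.75] err [ 0.001 -0.    -0.001]
tool F [ -5.02619935  -2.44445833 -16.58602878]
```

The fingers reached z = 8.9 mm, and a shut cap's top is at 9 mm, with firm contact at 17 N. I'll retract and verify numerically.

Request:
step_arm:
  rows:
    - [0, [0, 0, -30], [0, 0, 0]]
    - [0, [0, 0, -80], [0, 0, 0]]
    - [0, [0, 0, -130], [0, 0, 0]]
    - [0, [0, 0, -130], [0, 0, 0]]
    - [0, [0, 0, -130], [0, 0, 0]]

```text
clock: 13.05
ee_pos: [0.4662, 0.2338, 0.273]
tcp_rot: [0.746, 0.612, 0.166, 0.2]
ft_force: [0.8, 0.1, 0.1]
gripper_width: 0.0002
gripper_force: 0.0
```

Run:
```python
from h import *
now(); s,w=snap('wrist','w8.png'); _,tp=snap('top','t8.png'); _,sc=snap('scene','s8.png')
old=cv2.imread('pics/t7.png')[:,:,::-1]; olds=cv2.imread('pics/s7.png')[:,:,::-1]
for nm,p in(('mouth',MOUTH),('shut mid',tubep(0,0,9)),('tab',tubep(0,-31,9)),('open mid',tubep(0,24+16,32))):
    out=[nm]
    for cam,im in(('top',tp),('top',old),('scene',sc),('scene',olds)):
        u=proj(cam,p).round().astype(int); out.append(im[u[1]-1:u[1]+2,u[0]-1:u[0]+2].mean((0,1)).round())
    u=proj('wrist',p,s).round().astype(int); out.append(w[u[1]-1:u[1]+2,u[0]-1:u[0]+2].mean((0,1)).round()); print(*out)
# tab edge along tube -y in the wrist view, profile
for y in range(-48,30,4):
    u=proj('wrist',tubep(0,y,9),s); print(y,u.round(),w[int(u[1]),int(u[0])],end='; ')
# bystander change between first and last picture
a=cv2.imread('pics/top0.png').astype(int)[:,:,::-1]
for n,(x0,y0,x1,y1) in dict(horse=(345,130,375,190),bottle=(425,150,470,200),pot=(325,325,358,355),dabber=(445,255,480,285)).items():
    print(n,np.abs(a-tp)[y0:y1,x0:x1].mean().round(2))
```

```text
t 13.05 pos [0.4662 0.2338 0.273 ] tube xyz mm [  0.9 -11.9 139.2] F [0.8 0.1 0.1] w 0.2 q [ 0.37  0.16  1.6  -0.33  0.96  0.7 ] err [ 0.003 -0.003 -0.001]
mouth [219. 219. 215.] [218. 164. 111.] [132. 129. 123.] [174. 162. 147.] [227. 231. 228.]
shut mid [222. 222. 219.] [226. 174. 121.] [188. 190. 188.] [158. 159. 156.] [227. 231. 228.]
tab [218. 218. 214.] [152. 102.  52.] [151. 153. 150.] [152. 155. 155.] [229. 233. 230.]
open mid [154. 154. 156.] [120. 120. 117.] [127. 129. 129.] [130. 132. 129.] [99. 72. 45.]
-48 [315. 277.] [147 152 154]; -44 [315. 272.] [151 156 158]; -40 [315. 268.] [152 157 158]; -36 [314. 263.] [154 158 160]; -32 [314. 258.] [232 236 233]; -28 [314. 253.] [229 233 230]; -24 [314. 248.] [223 227 225]; -20 [314. 243.] [205 210 206]; -16 [314. 238.] [226 230 227]; -12 [314. 233.] [227 231 227]; -8 [314. 228.] [227 231 228]; -4 [314. 223.] [228 231 228]; 0 [314. 218.] [228 231 229]; 4 [314. 213.] [228 232 229]; 8 [314. 207.] [228 232 229]; 12 [314. 202.] [229 232 229]; 16 [314. 197.] [229 233 230]; 20 [314. 192.] [229 233 231]; 24 [314. 186.] [173 178 179]; 28 [314. 181.] [170 175 178]; horse 7.99
bottle 9.68
pot 20.75
dabber 7.68
```

Run:
```python
from h import *
for (x0,y0,x1,y1),f in(((315,315,368,365),lambda h:h[:,:,2]>170),((340,120,380,200),lambda h:(h[:,:,1]>150)),((425,150,475,200),lambda h:h[:,:,2]>150),((440,250,485,290),lambda h:h[:,:,2]>170)):
    for n in('top0','t8'):
        h=cv2.cvtColor(cv2.imread(f'pics/{n}.png')[y0:y1,x0:x1],cv2.COLOR_BGR2HSV); yy,xx=np.nonzero(f(h)); print(n,len(xx),xx.mean().round(1),yy.mean().round(1))
```

```text
top0 460 25.1 24.4
t8 412 26.3 23.6
top0 448 19.0 41.9
t8 446 18.9 42.0
top0 679 25.5 19.8
t8 1474 25.8 22.3
top0 581 20.4 11.3
t8 1026 23.1 17.1
```

```bash
python3 -c "
from workcell import ticket; print(ticket.close_job())"
```

```text
the job is handed in; nothing more can be done
None
```

The dotting stick is in the leaning tube, pushed home until flush with the rim, and the flip cap is shut over it. The job was handed in at about 13 s on the robot's clock. Camera checks show the horse unmoved; shadow changes blurred the check on the pot, bottle and dabber, but the arm never touched them.

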